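Mesh the drive gear with the gearbox dogs

ROBOT

A 6-joint arm with a two-finger parallel gripper is mounted at the origin on a cart in front of the work surface, level with it; the furniture and walls round the work are solid. World frame = base frame: x ahead of the robot, y to its left, z up, the work surface at z = 0. Lengths are in m, angles in rad, forces in N, time in s.
With the tool pointing down it reaches from about 0.375 to 0.975 m from the base axis. Payload 3.8 kg.
Tool frame: the origin (TCP) lies at the very end of the fingers, on their centre line; the grasp point (between the pads) lies 19 mm behind it; z points along the fingers, y is the line along which they close (so a half turn about z gives the same grasp; the last joint's range is limited). The gripper opens to 88 mm and grips with 3 to 60 N. Pads are 18 mm wide; open, the fingers measure 123 mm over their backs; the gripper's body (75 mm by 187 mm) begins 45 mm behind the grasp point.
Start: joints at [-1.16, 0.264, 1.604, -0, 1.274, -0.037], TCP at [0.292, -0.608, 0.239] pointing down, gripper open.
Joint ranges: [-2.63, 2.63], [-0.94, 2.18], [0.31, 2.57], [-1.31, 4.45], [0, 2.66], [-2.55, 2.55]. Speed limits (rad/s): [2.57, 2.57, 3.14, 3.14, 3.14, 3.14].

INTERFACE

Orientations are given as a rotation vector (axis times angle).
In Python, from plant import bot, snapshot, camera_params, ticket, outline_of gives the robot as it stands.
- The arm moves only by the tool arm_command, never from a script. Its argument "moves" is text: rows parted by semicolons, each of 7 numbers parted by spaces: the turn, a rotation vector about the tool's x, y, z in shares of 2 rad (1.0 is 2 rad), then the shift along the tool's x, y, z in fractions of the full range, 1 being 250 mm, then the finger opening in mm, from 0 to 88.1. In form: ax ay az tx ty tz jaw; .... A call has exactly 8 rows; each row is the pose to reach, as a shift and turn from the pose commanded when the call began, along the tool's axes at that moment; what a row does not reach only later rows make up. A row lasts 1/12 s, in which the tool goes at most 41.7 mm and 7.16 degrees, less where a joint would pass 70% of its speed; a pose out of reach is approached as far as the arm can. No shift or turn number may pass 1 either way. A call with a gripper value outside its range is refused whole. The fingers move at their own pace and stop on an object; "grip_force" is the grip in N (left out, the last holds). Time passes only in rows, so rows that repeat a pose let the fingers close, or fill a call up. It gives the time, the measured TCP pose, the force, the opening and the grip force at its end, in the units of the state.
- bot.state(): the state, without advancing time (a new reading comes with each control period).
- snapshot(name): name is "side" or "top"; returns the picture (480x640x3 uint8, blue, green, red); there is no depth.
- camera_params(name): a dict with "fx", "fy", "cx", "cy" (pixels), "k1" (the pictures are not rectified: a ray, as slopes to the right and down, at radius r is drawn at 1 + k1 r^2 times it, then the intrinsics apply), "xyz" and "rotation" of the camera in the world. Camera axes: x right, y down, z forward; pixel columns grow to the right and rows downward; lengths in m; the calibration is good to about 2 mm. A picture is of the moment at which its call begins. camera_params takes no time and is no camera call.
- ticket.sign_off(): hands the job in; it is judged then, once.
Trained networks look in the newest picture that a camera, given by its name, has taken for a name from the list of things; names that differ only in an ending like _2 or _b are one class to them, and where a whole thing is asked for, a point or a joint stands for the part that bears it (a point fixed in the world has none). Each returns a list of dicts, best first, with "conf" (0 to 1); they miss things now and then, are a little off and sometimes report something else, mostly with a low value. They report only what shows in the picture. A call takes as long as a camera call.
- outline_of(thing, camera): "mask" (480x640 bool, what is visible of it) and "position" ([column, row] in pixels, amid what is visible of it).
The state is a dict: "time_s": time; "joint_positions": joint angles; "joint_velocities": joint speeds; "joint_torque": joint torques, N m; "tool_pos": TCP position; "orientation": TCP orientation; "force": force on the tool from outside, world axes, zero at the start; "wrist_torque": the same for the moment, N m; "finger_gap": finger opening in m; "grip_force": force on a finger pad.
Only numpy, scipy, OpenCV 4.12 (cv2) and the standard library are available. Lean on these libraries where they do the work, as an engineer would, in place of code of your own. Each camera call takes 0.05 s, during which the arm holds its last target. There are 200 camera calls.

TASK

Put the gear with the four open windows onto the gearbox: turn it so that the red drive dogs of the flange stand in its windows, and push it fully home, flat on the flange. Leave the other gear, the one with the solid web, off the gearbox.

Things in the scene. Friction and masses are not known exactly. Their poses are not given: they have to be found in the camera images.
- window_gear: gear to fit, lying flat: bright steel, 136 mm over 24 teeth, rim 14 mm thick; brass octagonal hub, 44 mm over flats, top 50 mm above underside, bored through 24 mm. 4 spokes (18 wide, 12 thick) along its +-x and +-y, open windows between, radius 24 to 52 mm. Grip the hub with the fingers above two spokes in line. Loose, about 0.4 kg. Origin: centre of underside, z up; same after a quarter turn
- plain_gear: the wrong gear: same outer size and hub shape, but dark all over and with a solid web instead of windows, so that it cannot go over the dogs. Loose, about 0.4 kg. Origin: centre of the underside, z up
- gearbox: fixed green gearbox, foot 134 mm square; nothing on it turns. Origin: centre of its underside, z up. On its flange stand 4 red dogs, 10 mm radially by 18 mm, 20 mm high, 40 mm from the axis at 45, 135, 225, 315 degrees from its x axis: the gear meshes when its spokes lie along the gearbox's x and y, in any quarter turn, with about 9 degrees and 4 mm of play
- flange (a point): centre of the upper face of the round aluminium flange (120 mm wide), 44 mm above the gearbox's origin; the gear's underside rests here when home. A steel spigot, 16 mm thick, tapering to its tip 34 mm above the flange, stands here and enters the gear's bore

How it is judged:
At the end, for the whole second after the job is handed in: the window gear lies at rest flat on the flange with the dogs in its windows: its underside within 5 mm of the flange's face, its axis within 10 mm of the flange's, tilted less than 5 degrees; the plain gear is off the gearbox (more than 80 mm from its axis) (z of window_gear in the frame of flange between -0.004 and 0.005 m and horizontal distance between window_gear and flange below 0.01 m and angle between window_gear's own z axis and vertical below 0.09 rad and linear speed of window_gear below 0.02 m/s and horizontal distance between plain_gear and flange above 0.08 m); the robot touches nothing.
It also fails if it takes over 35 s, if anything falls off the work surface, if the arm or the gripper's body presses on something with over 40 N, if the wrist force passes 120 N, or if a joint passes its speed limit or range.

## Working session

There is one attempt and no reset: what is moved stays moved. The work goes in short steps, Python scripts to look and compute and a tool call to move; the robot and the scene stay as the last step left them, time stands still between calls to the robot, and variables do not carry over. Pictures are saved under pics/ and viewed, at most 10 in all, crops included, and the job is handed in when it is done.

Besides the shell and the picture viewer there is one more tool, called after "Emit:" by a JSON object that holds its "name" and its "arguments", one argument or row to a line. arm_command: Moves the arm, as the interface text tells. Its arguments: {"type":"object","properties":{"moves":{"type":"string"},"grip_force":{"type":"number"}},"required":["moves"]}

```bash
mkdir -p pics; ls
python3 - <<'E'
from plant import *
import cv2
s=bot.state(); print(s['tool_pos'],s['orientation'],s['time_s'],s['finger_gap'])
for c in('side','top'):
    im=snapshot(c); cv2.imwrite(f'pics/{c}0.png',im); print(c,camera_params(c))
    for t in('window_gear','plain_gear','gearbox'):
        for d in outline_of(t,c)[:2]: print(t,d['conf'],d['position'],d['mask'].sum())
E
```

```text
pics
[ 0.2920054  -0.6078174   0.23743485] [-3.06111309e+00 -6.97043059e-01  5.78566131e-04] 0.0 0.08850958026586103
side {'fx': 594.4218354858828, 'fy': 594.4218354858828, 'cx': 309.78591364039266, 'cy': 226.15078032880223, 'k1': -0.13086960228091524, 'xyz': array([0.42746896, 1.07921452, 0.88581827]), 'rotation': array([-0.02307202,  2.80653557, -1.38891599])}
window_gear 0.69 [312.2, 158.3] 980
plain_gear 0.97 [275.0, 362.4] 3322
gearbox 0.71 [325.3, 185.5] 1846
top {'fx': 542.8850812820411, 'fy': 542.8850812820411, 'cx': 319.7029767350248, 'cy': 242.82320708198765, 'k1': -0.1170607741938036, 'xyz': array([ 0.14748867, -0.02859444,  1.58211038]), 'rotation': array([-2.12580532,  2.10928048, -0.20295258])}
window_gear 0.68 [456.9, 244.4] 1228
plain_gear 0.78 [197.4, 227.4] 1459
plain_gear 0.23 [392.9, 255.0] 2068
gearbox 0.6 [393.8, 259.4] 2160
```

View pics/side0.png

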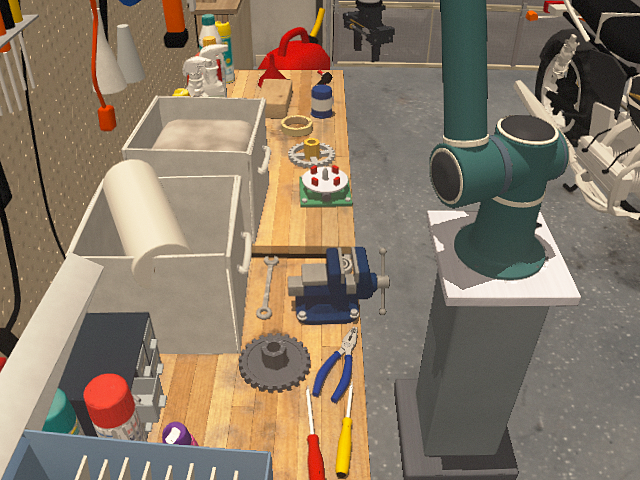

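View pics/top0.png

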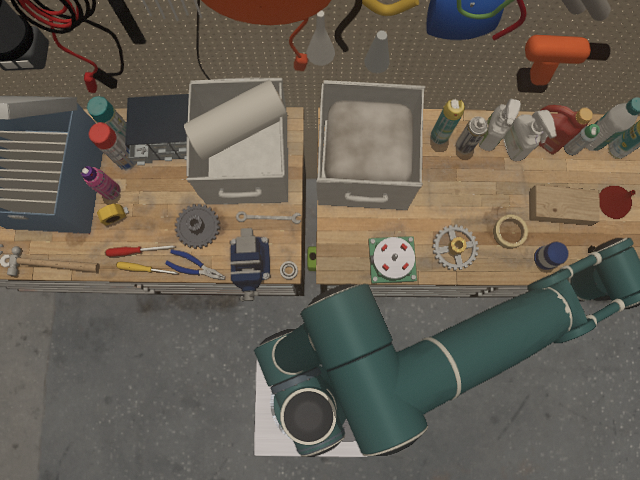

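The gear with windows is at top (457,245) and side (312,155), with its brass hub. The gearbox is at top (393,259) and side (326,185). The plain gear is far away at top (197,227). Next I'll rectify both onto their known height planes.

```bash
cat > h.py <<'E'
import numpy as np, cv2
from plant import *
from scipy.spatial.transform import Rotation as R
def cam(c):
    p=camera_params(c); Rm=R.from_rotvec(p['rotation']).as_matrix(); return p,Rm
def proj(c,P):
    p,Rm=cam(c); q=(np.asarray(P,float)-p['xyz'])@Rm; s=q[...,:2]/q[...,2:]
    s=s*(1+p['k1']*(s**2).sum(-1,keepdims=True)); return s*[p['fx'],p['fy']]+[p['cx'],p['cy']]
def back(c,uv,z):
    p,Rm=cam(c); d=(np.asarray(uv,float)-[p['cx'],p['cy']])/[p['fx'],p['fy']]; s=d.copy()
    for _ in range(10): s=d/(1+p['k1']*(s**2).sum(-1,keepdims=True))
    r=np.concatenate([s,np.ones(s.shape[:-1]+(1,))],-1)@Rm.T
    return p['xyz']+r*((z-p['xyz'][2])/r[...,2:])
def ortho(c,im,x0,y0,z,half=.09,n=400):
    # image up=+x, left=+y
    v,u=np.mgrid[0:n,0:n]; X=x0+half-(v+.5)*2*half/n; Y=y0+half-(u+.5)*2*half/n
    m=proj(c,np.stack([X,Y,X*0+z],-1)).astype(np.float32)
    return cv2.remap(im,m[...,0],m[...,1],cv2.INTER_CUBIC)
E
python3 - <<'E'
from h import *
g=back('top',[457,245],.02)[:2]; b=back('top',[393.5,258.5],.044)[:2]
print(g,b,back('side',[312,155],.02),back('side',[326,181],.044))
print(back('top',[[511,231],[551,256],[420,207],[318,207],[420,160]],.03))
rows=[]
for c in('top','side'):
    im=cv2.imread(f'pics/{c}0.png')
    t=[ortho(c,im,*g,.013,n=300),ortho(c,im,*b,.064,n=300)]
    for q in t:
        cv2.line(q,(150,0),(150,300),(255,0,255),1);cv2.line(q,(0,150),(300,150),(255,0,255),1)
    rows.append(np.hstack(t))
cv2.imwrite('pics/o1.png',np.vstack(rows))
E
```

```text
[ 0.45191692 -0.42693969] [ 0.40631558 -0.23453011] [ 0.44931916 -0.39047866  0.02      ] [ 0.41044047 -0.21786433  0.044     ]
[[ 0.49348842 -0.58935946  0.03      ]
 [ 0.41881585 -0.70729156  0.03      ]
 [ 0.56392096 -0.31825589  0.03      ]
 [ 0.5612609  -0.01590141  0.03      ]
 [ 0.7109975  -0.32303404  0.03      ]]
```

View pics/o1.png

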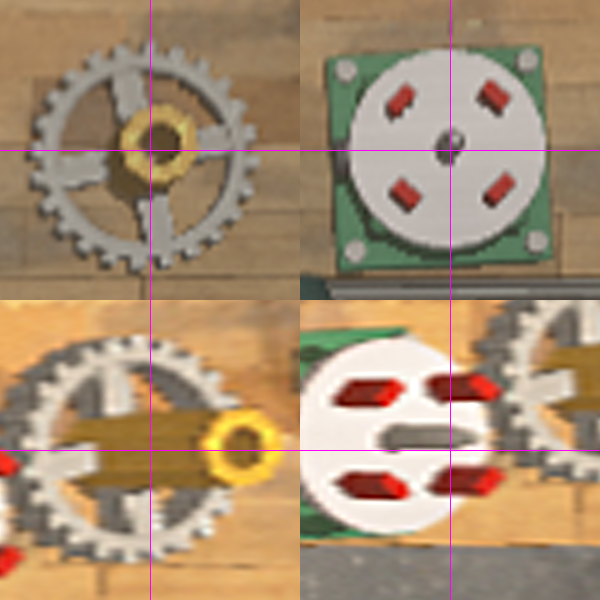

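Rectified crops: in the top view the gear centre is at crop (144,156) with yaw about +12.7°. The gearbox dogs and foot show yaw about +3°. The two cameras disagree by about 6 mm, so I take averages (gear ≈ (.452,-.420), flange ≈ (.413,-.234)) and refine visually. Moving above the gear now.

Careful with the scale: shifts go in shares of 250 mm and turns go in shares of 2 rad. That gives: 226 mm / 250 = 0.904, 107 mm / 250 = 0.428, 0.227 rad / 2 = 0.1135.

Emit:
{"name": "arm_command", "arguments": {
  "moves": "0 0 0.055 0.128 -0.056 0.06 88; 0 0 0.11 0.256 -0.112 0.12 88; 0 0 0.1135 0.388 -0.172 0.18 88; 0 0 0.1135 0.52 -0.228 0.24 88; 0 0 0.1135 0.652 -0.288 0.304 88; 0 0 0.1135 0.78 -0.344 0.364 88; 0 0 0.1135 0.904 -0.4 0.428 88; 0 0 0.1135 0.904 -0.4 0.428 88",
  "grip_force": 30
}}

```text
time_s: 1.07
tool_pos: [0.4541, -0.4142, 0.1279]
orientation: [-3.115, -0.352, 0.004]
force: [-1.4, 0.5, -0.3]
finger_gap: 0.0878
grip_force: 0.0
```

```bash
cat > look.py <<'E'
from h import *
import sys
n=sys.argv[1]; s=bot.state(); Rm=R.from_rotvec(s['orientation']).as_matrix(); p=s['tool_pos']
print(s['time_s'],p.round(4),'yawY',np.degrees(np.arctan2(Rm[1,1],Rm[0,1])).round(2),Rm[:,2].round(3),s['finger_gap'],s['grip_force'],s['force'].round(1))
out=[]
for c in('top','side'):
    im=snapshot(c); cv2.imwrite(f'pics/{c}_{n}_raw.png',im)
    u,v=proj(c,p); print(c,u.round(1),v.round(1)); x=int(np.clip(u-50,0,540)); y=int(np.clip(v-50,0,380))
    q=cv2.resize(im[y:y+100,x:x+100],None,fx=4,fy=4,interpolation=cv2.INTER_CUBIC)
    f=lambda P:tuple(int(t) for t in (proj(c,P)-[x,y]+.5)*4)
    cv2.drawMarker(q,f(p),(255,0,255),0,20,1)
    for k in(-1,1): cv2.drawMarker(q,f(p+k*s['finger_gap']/2*Rm[:,1]),(255,255,0),1,14,1)
    out.append(q); print('crop origin',x,y)
cv2.imwrite(f'pics/{n}.png',np.hstack(out))
E
python3 look.py a
```

```text
1.0667 [ 0.4541 -0.4142  0.1279] yawY -77.11 [-0.003  0.006 -1.   ] 0.08776557014405038 0.0 [-1.4  0.5 -0.3]
top 461.9 236.8
crop origin 411 186
side 310.4 117.2
crop origin 260 67
```

View pics/a.png

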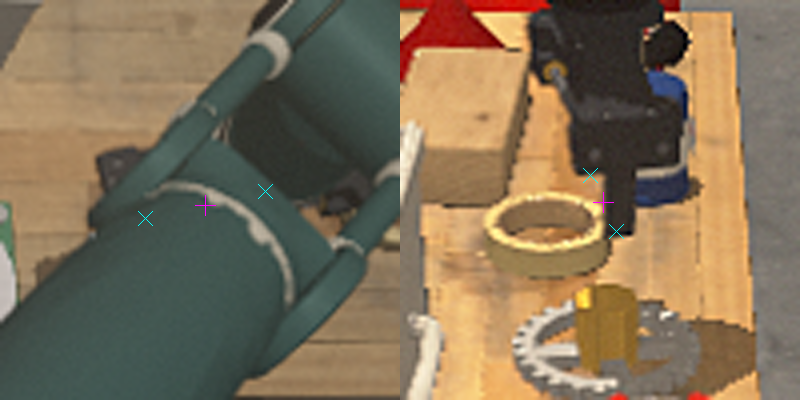

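```bash
cat > fit.py <<'E'
from h import *
from scipy.optimize import minimize
a=np.linspace(0,2*np.pi,49)[:-1]
def circ(r,z): return np.c_[r*np.cos(a),r*np.sin(a),0*a+z]
GEAR=np.r_[circ(.0665,0),circ(.0665,.014),circ(.0232,.05)]
def fit(c,mask,model,x0,z0=0):
    h=np.zeros(mask.shape,np.uint8); pts=np.argwhere(mask)[:,::-1].astype(np.int32)
    cv2.fillConvexPoly(h,cv2.convexHull(pts),255); v,u=np.nonzero(h); S=16
    x,y,w,hh=cv2.boundingRect(h); x-=15;y-=15;w+=30;hh+=30
    H=cv2.resize(h[y:y+hh,x:x+w],None,fx=4,fy=4,interpolation=cv2.INTER_LINEAR)>127
    def f(p):
        m=np.zeros(H.shape,np.uint8); P=model+[p[0],p[1],z0]
        q=((proj(c,P)-[x,y]+.5)*4-.5)
        cv2.fillConvexPoly(m,np.round(cv2.convexHull(q.astype(np.float32))*S).astype(np.int32),255,shift=4)
        m=m>0; return 1-(m&H).sum()/(m|H).sum()
    r=minimize(f,x0,method='Nelder-Mead',options=dict(initial_simplex=[x0,[x0[0]+.008,x0[1]],[x0[0],x0[1]+.008]],xatol=1e-5,fatol=1e-5))
    return r.x.round(4),round(1-r.fun,3)
def big(m):
    n,l,s,_=cv2.connectedComponentsWithStats(m.astype(np.uint8)); return l==1+s[1:,4].argmax()
E
python3 - <<'E'
from fit import *
for c in('side','top'):
    im=cv2.imread(f'pics/{c}0.png')
    # flange: bright, unsaturated, near the gearbox
    hsv=cv2.cvtColor(im,cv2.COLOR_BGR2HSV); u0,v0=proj(c,[.413,-.2335,.044]).astype(int)
    m=(hsv[...,1]<50)&(hsv[...,2]>(150)); w=np.zeros_like(m); w[v0-26:v0+27,u0-30:u0+31]=1; w&=m; w=cv2.morphologyEx(w.astype(np.uint8),cv2.MORPH_OPEN,np.ones((3,3)))>0
    w=big(w); print(c,'flange',w.sum(),fit(c,w,circ(.06,.044),[.413,-.2335]))
    # gear edge: reprojected from original picture by fresh detection only in side
im=snapshot('side')
for d in outline_of('window_gear','side')[:1]:
    print(d['conf'],d['mask'].sum(),fit('side',big(d['mask']),GEAR,[.452,-.42]))
# gear by grey rim from top0
im=cv2.imread('pics/top0.png'); hsv=cv2.cvtColor(im,cv2.COLOR_BGR2HSV)
m=(hsv[...,1]<45)&(hsv[...,2]>95); w=np.zeros_like(m); w[215:275,425:487]=1; w=big(w&m); print(w.sum(),fit('top',w,np.r_[circ(.0665,0),circ(.0665,.014)],[.452,-.42]))
im=cv2.imread('pics/side0.png'); hsv=cv2.cvtColor(im,cv2.COLOR_BGR2HSV)
m=(hsv[...,1]<60)&(hsv[...,2]>60); w=np.zeros_like(m); w[137:166,280:342]=1; w=big(w&m); print(w.sum(),fit('side',w,np.r_[circ(.0665,0),circ(.0665,.014)],[.452,-.42]))
E
```

```text
side flange 644 (array([ 0.4138, -0.2281]), np.float64(0.97))
top flange 1168 (array([ 0.4111, -0.2359]), np.float64(0.982))
0.87 1005 (array([ 0.4523, -0.4166]), np.float64(0.966))
752 (array([ 0.4489, -0.4245]), np.float64(0.978))
558 (array([ 0.4516, -0.4199]), np.float64(0.908))
```

To row units: 58 mm / 250 = 0.232, 45 mm / 250 = 0.18.

Emit:
{"name": "arm_command", "arguments": {
  "moves": "0 0 0 -0.004 0.008 0.06 88; 0 0 0 -0.008 0.016 0.12 88; 0 0 0 -0.016 0.028 0.18 88; 0 0 0 -0.016 0.028 0.232 88; 0 0 0 -0.016 0.028 0.232 88; 0 0 0 -0.016 0.028 0.232 88; 0 0 0 -0.016 0.028 0.232 88; 0 0 0 -0.016 0.028 0.232 88"
}}

```text
time_s: 1.93
tool_pos: [0.4509, -0.4291, 0.0751]
orientation: [3.121, 0.345, 0.002]
force: [-0.6, -0.5, 0.4]
finger_gap: 0.0877
grip_force: 0.0
```

```bash
python3 look.py b
```

```text
1.9333 [ 0.4509 -0.4291  0.0751] yawY -77.37 [ 0.002 -0.002 -1.   ] 0.08768707191646694 0.0 [-0.6 -0.5  0.4]
top 462.5 241.7
crop origin 412 191
side 311.7 131.5
crop origin 261 81
```

View pics/b.png

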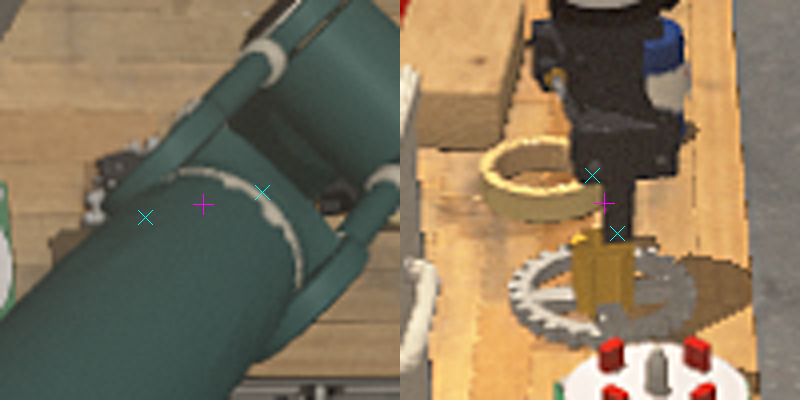

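Side view: the front finger (col ~619) lies over the hub as predicted, and the jaw straddles the hub. The arm blocks the top view. I'll descend with a small correction, then close.

To row units: 51 mm / 250 = 0.204, 45 mm / 250 = 0.18.

Emit:
{"name": "arm_command", "arguments": {
  "moves": "0 0 0 0.008 -0.008 0.04 88; 0 0 0 0.016 -0.016 0.08 88; 0 0 0 0.016 -0.016 0.12 88; 0 0 0 0.016 -0.016 0.152 88; 0 0 0 0.016 -0.016 0.18 88; 0 0 0 0.016 -0.016 0.204 88; 0 0 0 0.016 -0.016 0.204 88; 0 0 0 0.016 -0.016 0.204 88"
}}

```text
time_s: 2.7
tool_pos: [0.453, -0.4231, 0.0219]
orientation: [-3.121, -0.346, 0.001]
force: [-0.1, 0.8, 0.1]
finger_gap: 0.0878
grip_force: 0.0
```

To row units: 1 mm / 250 = 0.004.

Emit:
{"name": "arm_command", "arguments": {
  "moves": "0 0 0 0 0 0.004 70; 0 0 0 0 0 0.004 60; 0 0 0 0 0 0.004 52; 0 0 0 0 0 0.004 46; 0 0 0 0 0 0.004 40; 0 0 0 0 0 0.004 36; 0 0 0 0 0 0.004 36; 0 0 0 0 0 0.004 36",
  "grip_force": 30
}}

```text
time_s: 3.37
tool_pos: [0.4532, -0.4229, 0.0219]
orientation: [-3.122, -0.346, 0.0]
force: [-1.4, 1.9, 2.8]
finger_gap: 0.0438
grip_force: 30.0
```

To row units: -110 mm / 250 = -0.44, -104 mm / 250 = -0.416.

Emit:
{"name": "arm_command", "arguments": {
  "moves": "0 0 0 0 0 -0.04 36; 0 0 0 0 0 -0.1 36; 0 0 0 0 0 -0.16 36; 0 0 0 0 0 -0.224 36; 0 0 0 0 0 -0.288 36; 0 0 0 0 0 -0.352 36; 0 0 0 0 0 -0.416 36; 0 0 0 0 0 -0.44 36",
  "grip_force": 45
}}

```text
time_s: 4.03
tool_pos: [0.4539, -0.4241, 0.1339]
orientation: [3.12, 0.346, 0.002]
force: [0.3, -0.6, -4.4]
finger_gap: 0.043
grip_force: 45.0
```

Run:
```python
from h import *
# gearbox yaw from red dogs in both initial pictures (tops at z=.064 not separable: use centroid at ~.056)
for c,z in(('top',.064),('side',.054)):
    im=cv2.imread(f'pics/{c}0.png').astype(int); u0,v0=proj(c,[.414,-.233,.05]).astype(int)
    m=(im[...,2]>im[...,1]*2)&(im[...,2]>im[...,0]*2)&(im[...,2]>80); w=np.zeros_like(m); w[v0-30:v0+30,u0-32:u0+32]=1; m&=w
    n,l,s,ce=cv2.connectedComponentsWithStats(m.astype(np.uint8)); k=1+np.argsort(-s[1:,4])[:4]
    P=back(c,ce[k],z)[:,:2]; d=P-P.mean(0); a=np.degrees(np.arctan2(d[:,1],d[:,0]))
    print(c,P.mean(0),np.hypot(*d.T).round(4),(a%90-45).round(1))
s=bot.state(); print(s['tool_pos'],s['force'],s['orientation'],s['joint_positions'])
```

```text
top [ 0.40915789 -0.23504185] [0.0394 0.0392 0.0399 0.04  ] [3.4 3.2 3.8 3.4]
side [ 0.41357248 -0.23200302] [0.0407 0.0403 0.0397 0.0404] [1.9 4.  3.6 2.6]
[ 0.45388489 -0.42408584  0.1338835 ] [ 0.26297466 -0.5615929  -4.3579575 ] [3.12018947e+00 3.46029511e-01 2.39916211e-03] [-7.91450769e-01  2.45477085e-01  1.82857765e+00 -2.40977796e-04
  1.06480650e+00  5.58564390e-01]
```

To row units: -193 mm / 250 = -0.772, -186 mm / 250 = -0.744, 0.164 rad / 2 = 0.082.

Emit:
{"name": "arm_command", "arguments": {
  "moves": "0 0 0.015 0.004 -0.088 0 36; 0 0 0.03 0.004 -0.2 0 36; 0 0 0.05 0.008 -0.32 0 36; 0 0 0.065 0.012 -0.44 0 36; 0 0 0.075 0.016 -0.56 0 36; 0 0 0.082 0.016 -0.672 0 36; 0 0 0.082 0.016 -0.744 0 36; 0 0 0.082 0.016 -0.772 0 36"
}}

```text
time_s: 4.7
tool_pos: [0.4129, -0.2311, 0.1303]
orientation: [-3.138, -0.092, 0.004]
force: [-0.3, -0.3, -5.7]
finger_gap: 0.0435
grip_force: 45.0
```

To row units: 18 mm / 250 = 0.072, 15 mm / 250 = 0.06.

Emit:
{"name": "arm_command", "arguments": {
  "moves": "0 0 0 0 0 0.012 36; 0 0 0 0 0 0.024 36; 0 0 0 0 0 0.04 36; 0 0 0 0 0 0.06 36; 0 0 0 0 0 0.072 36; 0 0 0 0 0 0.072 36; 0 0 0 0 0 0.072 36; 0 0 0 0 0 0.072 36"
}}

```text
time_s: 5.37
tool_pos: [0.415, -0.2345, 0.1136]
orientation: [-3.14, -0.088, 0.0]
force: [1.3, -0.1, -4.9]
finger_gap: 0.0436
grip_force: 45.0
```

```bash
python3 look.py c
python3 - <<'E'
from fit import *
s=bot.state(); p=s['tool_pos']
im=cv2.imread('pics/side_c_raw.png'); snapshot('side')
for d in outline_of('window_gear','side')[:1]:
    rim=np.r_[circ(.0665,0),circ(.0665,.014)]
    print(d['conf'],d['mask'].sum(),fit('side',big(d['mask']),rim,[p[0],p[1]],p[2]-.022))
E
```

```text
5.3667 [ 0.415  -0.2345  0.1136] yawY -86.77 [-0.  0. -1.] 0.043631110104700756 44.98595169967302 [ 1.3 -0.1 -4.9]
top 396.7 251.2
crop origin 346 201
side 324.5 154.5
crop origin 274 104
0.56 981 (array([ 0.4147, -0.2309]), np.float64(0.904))
```

View pics/c.png

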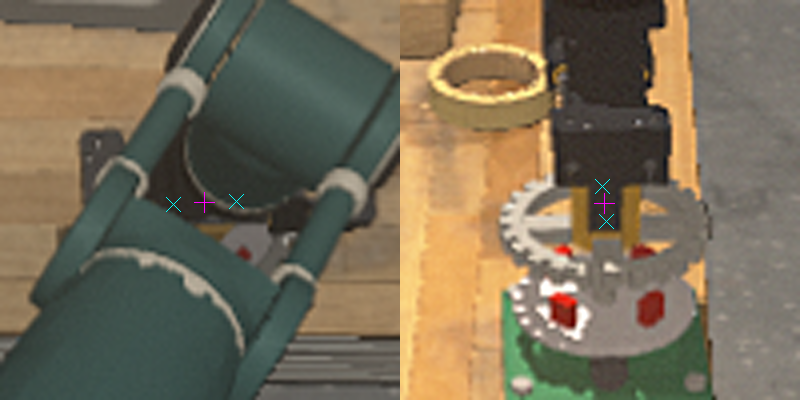

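Side view: the gear hangs level, directly above the flange (rim cols ~500–708, flange ~515–697), and the spoke in front lines up between the dogs. Lowering in steps while watching the force.

Emit:
{"name": "arm_command", "arguments": {
  "moves": "0 0 0 0 0 0.016 36; 0 0 0 0 0 0.032 36; 0 0 0 0 0 0.048 36; 0 0 0 0 0 0.064 36; 0 0 0 0 0 0.08 36; 0 0 0 0 0 0.092 36; 0 0 0 0 0 0.092 36; 0 0 0 0 0 0.092 36"
}}

```text
time_s: 6.23
tool_pos: [0.4148, -0.234, 0.0903]
orientation: [-3.14, -0.089, 0.001]
force: [0.9, 0.8, -5.4]
finger_gap: 0.0436
grip_force: 45.0
```

To row units: 12 mm / 250 = 0.048, 10 mm / 250 = 0.04.

Emit:
{"name": "arm_command", "arguments": {
  "moves": "0 0 0 0 0 0.008 36; 0 0 0 0 0 0.016 36; 0 0 0 0 0 0.024 36; 0 0 0 0 0 0.032 36; 0 0 0 0 0 0.04 36; 0 0 0 0 0 0.048 36; 0 0 0 0 0 0.048 36; 0 0 0 0 0 0.048 36"
}}

```text
time_s: 6.9
tool_pos: [0.4148, -0.2341, 0.0785]
orientation: [-3.14, -0.089, 0.001]
force: [0.4, -0.7, -5.3]
finger_gap: 0.0433
grip_force: 45.0
```

No contact, and the underside is already below the dog tops.

To row units: 12 mm / 250 = 0.048, 11 mm / 250 = 0.044.

Emit:
{"name": "arm_command", "arguments": {
  "moves": "0 0 0 0 0 0.008 36; 0 0 0 0 0 0.016 36; 0 0 0 0 0 0.024 36; 0 0 0 0 0 0.032 36; 0 0 0 0 0 0.04 36; 0 0 0 0 0 0.044 36; 0 0 0 0 0 0.048 36; 0 0 0 0 0 0.048 36"
}}

```text
time_s: 7.57
tool_pos: [0.4148, -0.2341, 0.0664]
orientation: [-3.14, -0.089, 0.001]
force: [0.3, 0.3, -4.8]
finger_gap: 0.0441
grip_force: 45.0
```

To row units: 1 mm / 250 = 0.004, 0.5 mm / 250 = 0.002.

Emit:
{"name": "arm_command", "arguments": {
  "moves": "0 0 0 0 0 0.002 36; 0 0 0 0 0 0.004 36; 0 0 0 0 0 0.004 36; 0 0 0 0 0 0.004 36; 0 0 0 0 0 0.004 36; 0 0 0 0 0 0.004 36; 0 0 0 0 0 0.004 36; 0 0 0 0 0 0.004 36"
}}

```text
time_s: 8.23
tool_pos: [0.4151, -0.2343, 0.0659]
orientation: [3.14, 0.089, 0.001]
force: [0.2, -0.6, -3.2]
finger_gap: 0.0438
grip_force: 45.0
```

Just touching. Now I'll open, retreat straight up, and check.

To row units: 1 mm / 250 = 0.004.

Emit:
{"name": "arm_command", "arguments": {
  "moves": "0 0 0 0 0 0.004 42; 0 0 0 0 0 0.004 50; 0 0 0 0 0 0.004 60; 0 0 0 0 0 0 70; 0 0 0 0 0 0 72; 0 0 0 0 0 0 72; 0 0 0 0 0 0 72; 0 0 0 0 0 0 72"
}}

```text
time_s: 8.9
tool_pos: [0.415, -0.2342, 0.0657]
orientation: [3.14, 0.089, -0.0]
force: [0.2, -0.2, -0.3]
finger_gap: 0.072
grip_force: 0.0
```

To row units: -150 mm / 250 = -0.6, -145 mm / 250 = -0.58.

Emit:
{"name": "arm_command", "arguments": {
  "moves": "0 0 0 0 0 -0.04 72; 0 0 0 0 0 -0.1 72; 0 0 0 0 0 -0.18 72; 0 0 0 0 0 -0.28 72; 0 0 0 0 0 -0.38 72; 0 0 0 0 0 -0.48 72; 0 0 0 0 0 -0.58 72; 0 0 0 0 0 -0.6 72"
}}

```text
time_s: 9.57
tool_pos: [0.4174, -0.2357, 0.2214]
orientation: [3.136, 0.089, 0.011]
force: [0.9, 0.4, 0.4]
finger_gap: 0.072
grip_force: 0.0
```

Run:
```python
from fit import *
s=bot.state(); print(s['time_s'],s['tool_pos'],s['force'],s['finger_gap'])
im=snapshot('side'); u,v=proj('side',[.415,-.234,.05]).astype(int)
cv2.imwrite('pics/d.png',cv2.resize(im[v-55:v+45,u-60:u+60],None,fx=6,fy=6,interpolation=cv2.INTER_CUBIC))
for d in outline_of('window_gear','side')[:1]:
    print(d['conf'],fit('side',big(d['mask']),GEAR,[.414,-.23],.044))
```

```text
9.5667 [ 0.41736339 -0.23566575  0.22135831] [0.85438028 0.432427   0.40784474] 0.07200830399498527
0.79 (array([ 0.4147, -0.2293]), np.float64(0.969))
```

View pics/d.png

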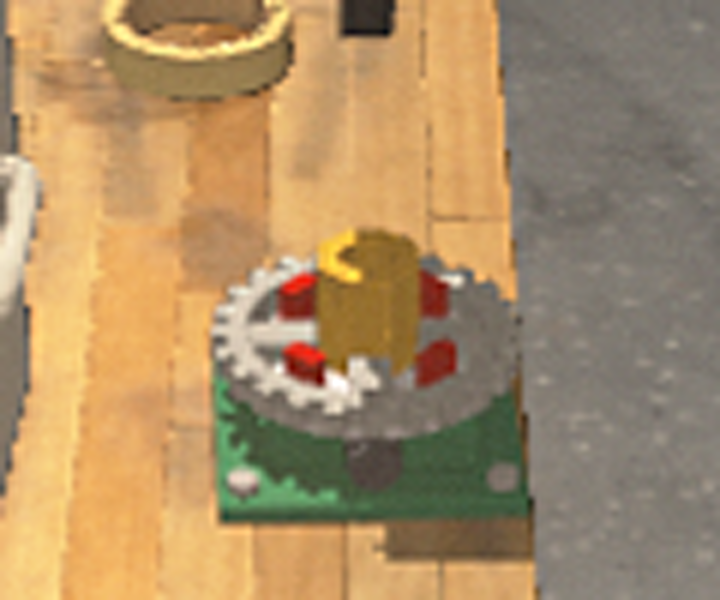

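The gear lies flat on the flange, and the four red dogs stand in its windows (crop (300,295), (433,293), (305,362), (437,363)). The gripper is clear.

```bash
python3 -c "
from plant import ticket; print(ticket.sign_off())"
```

```text
the job is handed in; nothing more can be done
None
```

The window gear is on the gearbox, flat on the flange with all four dogs in its windows; the plain gear was never touched, the gripper is clear, and the job was handed in at about 9.6 s with no verdict returned.

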